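# Present the ball tray over the round nest

### The arm

A 7-joint arm with a two-finger parallel gripper is mounted at the origin on the work surface. World frame = base frame: x ahead of the robot, y to its left, z up, the work surface at z = 0. Lengths are in m, angles in rad, forces in N, time in s.
With the tool pointing down it reaches from about 0.4 to 0.85 m from the base axis. Payload 10.4 kg.
Tool frame: the origin (TCP) lies at the very end of the fingers, on their centre line; the grasp point (between the pads) lies r.tcp_to_grasp behind it (r.tcp_to_grasp is the distance from the TCP to the grasp point, in m); z points along the fingers, y is the line along which they close (so a half turn about z gives the same grasp; the last joint's range is limited). The gripper opens to 87 mm and grips with 3 to 60 N. Pads are 19 mm wide; open, the fingers measure 117 mm over their backs; the gripper's body (75 mm by 190 mm) begins 51 mm behind the grasp point.
Start: joints at [1.182, 0.332, -0.065, 1.46, 0.022, 1.35, -0.088], TCP at [0.224, -0.584, 0.223] pointing down, gripper open.
Joint ranges: [-2.6, 2.6], [-0.5, 2.12], [-1.47, 1.34], [0.16, 2.42], [-1.27, 4.41], [0.06, 2.06], [-2.6, 2.6]. Speed limits (rad/s): [2.22, 2.22, 2.79, 2.79, 3.14, 3.14, 3.14].

### API

Orientations are given as a unit quaternion [x, y, z, w].
In Python, from bench import monitor, cams, ticket, r gives the robot as it stands.
- The arm moves only by the shell command python3 -m crank 'ROWS' [OPENING] [FORCE]. ROWS is a JSON object whose one key "steps" holds a list of rows, each a list of 2 entries, a list of its own where there are three numbers: the shift along the world's x, y, z in units of 25 mm (1.0 is 25 mm), then the turn, a rotation vector about the world's x, y, z in units of 5 degrees (1.0 is 5 degrees). In form: {"steps": [[[x, y, z], [ax, ay, az]], ...]}. A call has 1 to 10 rows; each row shifts and turns the commanded pose from where the row before left it; what a row does not reach is not made up. A row lasts 1/12 s, in which the tool goes at most 41.7 mm and 7.16 degrees, less where a joint would pass 70% of its speed; a pose out of reach is approached as far as the arm can. A call is refused whole if a number of a shift passes 1 or a number of a turn 1, either way. A call with a gripper value outside its range is refused whole. OPENING is the finger opening in mm, from 0 to 87, set as the call begins (- or left out, the last holds). The fingers move at their own pace and stop on an object; FORCE is the grip in N (left out, the last holds). Time passes only in rows, so rows that do not move let the fingers close. It gives the time, the measured TCP pose, the force, the opening and the grip force at its end, in the units of the state.
- monitor.read_state(): the state, without advancing time (a new reading comes with each control period).
- cams.camera(name): name is "scene" or "top"; returns a dict with "pixels" (480x640x3 uint8, blue, green, red), "z_map" (480x640 float32, m along the optical axis (not along the pixel's ray), 0 where there is no reading), "vfov" (degrees; the focal length in pixels is half the picture's height over the tangent of half this angle, whatever the lens; pixels are square), "cx", "cy" (the principal point, pixels), "T" (4x4, takes a point from camera to world coordinates). Camera axes: x right, y up, looking along -z (the intrinsics and any distortion apply to the point x, -y, -z); pixel columns grow to the right and rows downward; lengths in m; the calibration is good to about 2 mm. A picture is of the moment at which its call begins.
- ticket.close_job(): hands the job in; it is judged then, once.
The state is a dict: "time": time; "joint_positions": joint angles; "joint_vel": joint speeds; "joint_torque": joint torques, N m; "ee_pos": TCP position; "eef_rot": TCP orientation; "ft_force": force on the tool from outside, world axes, zero at the start; "torque": the same for the moment, N m; "width": finger opening in m; "grip_force": force on a finger pad.
Only numpy, scipy, OpenCV 4.12 (cv2) and the standard library are available. Lean on these libraries where they do the work, as an engineer would, in place of code of your own. Each camera call takes 0.05 s, during which the arm holds its last target. There are 200 camera calls.

### The job

Take the aluminium ball tray by its upright handle, draw it straight out of its runners from under their overhanging lips, then lift it and carry it level, with the steel ball staying in its shallow pocket, to the round nest. Finish while still holding the tray: level and still in the air, about 12 cm above the bench, with the ball's pocket over the middle of the round nest (not the square one). Leave the other things on the bench where they are.

Things in the scene. Friction and masses are not known exactly. Their poses are not given: they have to be found in the camera images.
- tray: Bare aluminium ball tray, loose, about 0.2 kg: flat plate 100 (x) x 76 (y) x 5 mm, at the start lying on the bench between the runners of the dock. Origin: centre of the plate's underside; z up; x along the runners, -x the way out. An upright fin handle stands at x = -19 mm, y = 0, and a round ball pocket is at x = +26 mm, y = 0.
- handle_top (a point): Centre of the top edge of the tray's handle, 85 mm above the tray's underside; axes as the tray's. The handle is a flat upright fin 34 mm long in x, 12 mm thick in y, rising from the plate to this edge: grip it from above across its 12 mm, fingers closing along the tray's y.
- pocket (a point): Where the ball's centre is when it sits in the middle of the pocket: 17 mm above the tray's underside, 45 mm from the handle along the tray's +x; axes as the tray's. The pocket is a ring on the plate, inner diameter 24, outer 36 mm, standing only 3 mm above the plate.
- ball_center (a point): Centre of the loose steel ball, diameter 24 mm, 57 g. It lies free in the tray's pocket with about 4 mm of play to each side, and rolls out over the 3 mm rim if the tray is tipped steeply (about 35 degrees) or jerked.
- dock: Dark steel runner dock fixed to the bench: two runners along its x, 14 mm high, 81 mm apart inside, whose 4 mm thick lips (underside at 10 mm, from x = -45 to +50 mm, 60 mm open between) overhang the tray's long edges. +x end stopped, -x end open. Tray starts inside, axes parallel, origin at dock x -2 to -12 mm; free to lift once past dock x = -95 mm. Origin: on the bench, midway; z up.
- round_nest: Round steel nest fixed to the bench, a low round cup: outer diameter 64 mm, 20 mm high. Origin: centre of its underside, on the bench.
- square_nest: Square steel nest fixed to the bench, a low square cup 60 x 60 mm, 20 mm high; not the one wanted. Origin: centre of its underside, on the bench.
- small_bracket: Bystander: small dark sheet-steel angle bracket, base 40 x 40 mm, upright leg 30 mm high at its +x edge; to be left where it is. Origin: centre of its underside.
- long_bracket: Bystander: dark sheet-steel angle bracket, base 50 (x) x 110 (y) mm, upright leg 40 mm high at its +x edge; to be left where it is. Origin: centre of its underside.
- screw_tub: Bystander: open black plastic tub of screws, 110 (x) x 140 (y) x 45 mm high; to be left where it is. Origin: centre of its underside.
- driver: Bystander: screwdriver with yellow handle, lying on the bench along its x axis, about 200 mm long; to be left where it is. Origin: on the bench under the middle of its length.
- hinge_plate: Bystander: flat steel hinge, 90 x 50 mm, 12 mm high at the knuckle; to be left where it is. Origin: centre of its underside.
- oil_can: Bystander: grey round can, diameter 44 mm, 85 mm high; to be left where it is. Origin: centre of its underside.
- offcut: Bystander: white flat offcut of door board, 40 (x) x 100 (y) x 16 mm; to be left where it is. Origin: centre of its underside.
Mind the look-alikes: they are no part of the job. What is shaped like the tray but pink, purple or yellow is not meant.

How it is judged:
On the way:
1. the tray is drawn out of the open end of the runners, still low, with its ball (x of tray in the frame of dock below -0.09 m and height (world z) of tray below 0.03 m and distance between ball_center and pocket below 0.015 m), for 0.1 s.
At the end, for the whole second after the job is handed in: The gripper still holds the tray, at rest (under 30 mm/s) and level within 8 degrees, its underside 80 to 180 mm above the bench, touching nothing below; the pocket is within 20 mm sideways of the round nest's centre and the ball lies in it (within 15 mm of the pocket point) (horizontal distance between pocket and round_nest below 0.02 m and height (world z) of tray between 0.08 and 0.18 m and angle between tray's own z axis and vertical below 0.14 rad and distance between ball_center and pocket below 0.015 m and linear speed of tray below 0.03 m/s and contact force between the fingers and tray above 1 N and contact force between tray and round_nest below 0.1 N); the arm keeps its last pose, push and grip.
It fails at once if the ball leaves its pocket (distance between ball_center and pocket above 0.015 m).
It fails at once if the tray is tipped by more than 25 degrees (angle between tray's own z axis and vertical above 0.436 rad).
It fails at once if one of the other things on the bench is pushed out of its place (over 30 mm) (distance of any of small_bracket, long_bracket, screw_tub, driver, hinge_plate, oil_can, offcut from where it was at the start of the episode above 0.03 m).
It also fails if it takes over 45 s, if anything falls off the work surface, if the arm or the gripper's body presses on something with over 40 N, if the wrist force passes 120 N, or if a joint passes its speed limit or range.

## Working session

There is one attempt and no reset: what is moved stays moved. The work goes in short steps, Python scripts to look and compute and a shell command to move; the robot and the scene stay as the last step left them, time stands still between calls to the robot, and variables do not carry over. Pictures are saved under pics/ and viewed, at most 10 in all, crops included, and the job is handed in when it is done.

```bash
ls; mkdir -p pics
python3 - <<'E'
from bench import monitor,cams,r
import cv2,numpy as np
s=monitor.read_state();print({k:np.round(v,3).tolist() for k,v in s.items()},r.tcp_to_grasp)
for n in("scene","top"):
    c=cams.camera(n);cv2.imwrite(f"pics/{n}0.png",c["pixels"]);np.savez(f"{n}0.npz",**c)
    print(n,[k for k in c],c["vfov"],c["cx"],c["cy"],np.round(c["T"],3).tolist(),(c["z_map"]>0).mean())
E
```

```text
pics
{'time': 0.0, 'joint_positions': [1.182, 0.333, -0.065, 1.461, 0.022, 1.35, -0.089], 'joint_vel': [0.0, 0.001, -0.001, 0.0, -0.001, 0.001, 0.001], 'joint_torque': [-0.001, -62.325, 0.024, -38.99, -0.061, 0.04, 0.0], 'ee_pos': [0.223, -0.583, 0.222], 'eef_rot': [0.983, 0.182, -0.0, -0.001], 'ft_force': [-0.578, 0.393, -0.649], 'torque': [-0.036, -0.015, 0.03], 'grip_force': 0.0, 'width': 0.087} 0.0187
scene ['pixels', 'z_map', 'vfov', 'cx', 'cy', 'T'] 43.66701690904239 318.8409183563789 237.62715371735922 [[0.662, -0.603, 0.445, 1.181], [0.749, 0.524, -0.405, -0.588], [0.012, 0.602, 0.799, 1.384], [0.0, 0.0, 0.0, 1.0]] 0.9957779947916666
top ['pixels', 'z_map', 'vfov', 'cx', 'cy', 'T'] 43.77690649380912 312.5682174501982 243.315487084031 [[0.023, 0.991, -0.133, 0.261], [-1.0, 0.023, 0.004, 0.088], [0.007, 0.133, 0.991, 1.481], [0.0, 0.0, 0.0, 1.0]] 0.9958463541666667
```

View pics/top0.png

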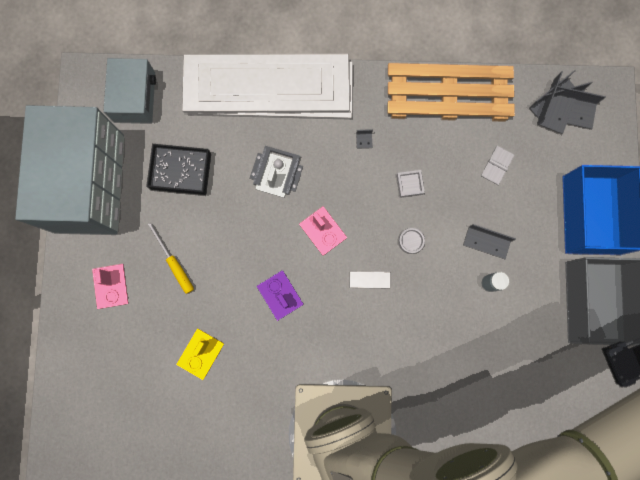

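View pics/scene0.png

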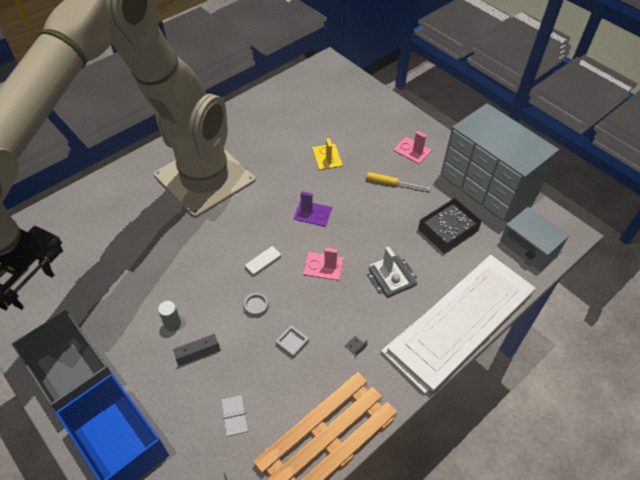

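The top view shows the docked tray at about (277,172), with its ball near (279,163), and the round nest at (411,241). The square nest is at (410,183). The scene view has the tray at about (391,272) and the round nest at (256,304). Next I'll crop and measure.

```bash
cat > h.py <<'E'
import numpy as np,cv2
def cloud(c):
    f=240/np.tan(np.radians(float(c["vfov"]))/2); z=c["z_map"].astype(float)
    v,u=np.mgrid[:480,:640]
    P=np.stack([(u-c["cx"])*z/f,-(v-c["cy"])*z/f,-z],-1)
    return P@c["T"][:3,:3].T+c["T"][:3,3]
def rect(P,m):
    (c,s,a)=cv2.minAreaRect((P[m][:,:2]*1000).astype(np.float32)); return np.round(c,1),np.round(s,1),round(a,1),int(m.sum())
E
python3 - <<'E'
from h import *
ims=[]
for n,(tu,tv),(nu,nv) in(("top",(277,172),(411,241)),("scene",(391,272),(256,304))):
    c=np.load(f"{n}0.npz");P=cloud(c);I=c["pixels"]
    v,u=np.mgrid[:480,:640]
    nt=np.hypot(u-tu,v-tv)<40; nn=np.hypot(u-nu,v-nv)<22
    print(n,"bench z",np.round(np.percentile(P[nt][:,2],[5,15,30]),4),np.round(np.percentile(P[nn][:,2],[5,50,95]),4))
    for lo,hi in((.07,.1),(.03,.1),(.078,.092),(.018,.034)):
        m=nt&(P[...,2]>lo)&(P[...,2]<hi)
        if m.sum()>3: print(lo,hi,rect(P,m),P[m].mean(0).round(4))
    m=nn&(P[...,2]>.012)&(P[...,2]<.03)
    if m.sum()>5:
        q=(P[m][:,:2]*1000).astype(np.float32);print("nest",cv2.minEnclosingCircle(q),P[m].mean(0).round(4),m.sum(), cv2.fitEllipse(cv2.convexHull(q)))
    ims.append(cv2.resize(I[tv-32:tv+32,tu-32:tu+32],(384,384),interpolation=2))
    ims[-1]=ims[-1]
cv2.imwrite("pics/crop.png",np.hstack(ims))
E
```

```text
top bench z [-0.0047 -0.0023 -0.0004] [-0.0048  0.0021  0.0201]
0.07 0.1 (array([613.7, 185.4]), array([12.3, 33.4]), 73.2, 83) [0.6127 0.1851 0.0832]
0.03 0.1 (array([629.6, 181.1]), array([13.5, 68.2]), 75.7, 131) [0.613  0.184  0.0702]
0.078 0.092 (array([613.9, 185.3]), array([12.3, 33. ]), 73.2, 75) [0.6133 0.1852 0.0843]
0.018 0.034 (array([642.3, 177.4]), array([ 91.7, 101.8]), 73.6, 141) [0.6468 0.1765 0.0232]
nest ((470.7240905761719, -163.51132202148438), 32.694236755371094) [ 0.4711 -0.1635  0.0189] 212 ((470.3984680175781, -163.6317138671875), (62.502342224121094, 63.87113952636719), 27.71018409729004)
scene bench z [-0.0048 -0.0028 -0.0009] [-0.005   0.0015  0.019 ]
0.07 0.1 (array([615.2, 183.8]), array([15.9, 35.8]), 78.6, 76) [0.6165 0.1825 0.0812]
0.03 0.1 (array([631.5, 180.3]), array([16.4, 69.1]), 78.6, 165) [0.6178 0.1811 0.064 ]
0.078 0.092 (array([614.9, 183.8]), array([14. , 36.3]), 74.5, 55) [0.6152 0.1837 0.0836]
0.018 0.034 (array([647.6, 174.4]), array([ 91.4, 100.8]), 75.3, 126) [0.6443 0.1744 0.0235]
nest ((471.60870361328125, -164.21701049804688), 33.80507278442383) [ 0.4728 -0.1641  0.0181] 189 ((472.173828125, -164.66329956054688), (64.6495590209961, 66.23974609375), 55.71874237060547)
```

View pics/crop.png

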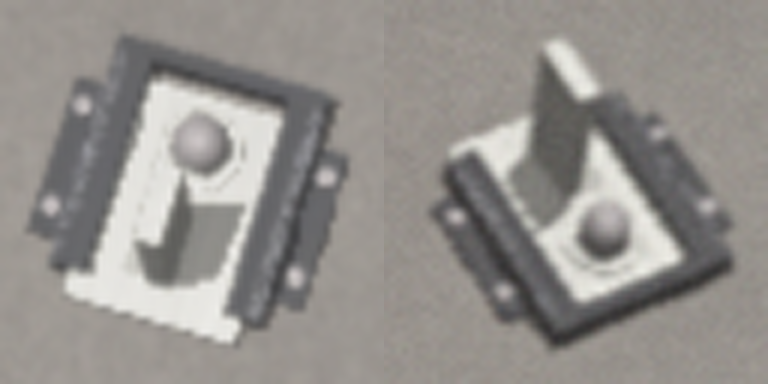

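The crops show the fin with its shaded side, the ball on the far (+x, uphill) side, and the tray's plate protruding slightly at the open end. Both views put the handle top at (0.614,0.185,0.085) and the nest at about (0.471,-0.164). I'll check the yaw and ball in the same script that works out the move.

Run:
```python
from h import *
from scipy.spatial.transform import Rotation as R
from bench import monitor
for n,(tu,tv) in(("top",(277,172)),("scene",(391,272))):
    c=np.load(f"{n}0.npz");P=cloud(c);I=c["pixels"].max(-1)
    v,u=np.mgrid[:480,:640]; nt=np.hypot(u-tu,v-tv)<34
    m=nt&(P[...,2]>.009)&(P[...,2]<.02)&(I<125); print(n,"lips",rect(P,m))
    d=P[...,:2]-[.657,.172]; b=(np.hypot(*np.moveaxis(d,-1,0))<.02)&(P[...,2]>.013)
    p=P[b];A=np.c_[2*p,np.ones(len(p))];s=np.linalg.lstsq(A,(p**2).sum(1),rcond=None)[0]
    print("ball",s[:3].round(4),"r",np.sqrt(s[3]+s[:3]@s[:3]).round(4),b.sum())
    h=s[:2]-np.array([.614,.185]);print("handle-ball",np.hypot(*h).round(4),np.degrees(np.arctan2(h[1],h[0])).round(1))
s=monitor.read_state();M=R.from_quat(s["eef_rot"]).as_matrix();print(M.round(3).tolist(),np.degrees(np.arctan2(M[1,1],M[0,1])))
print((np.array([.6142,.185,.222])-s["ee_pos"])/.025)
```

```text
top lips (array([644.3, 177.2]), array([117.4, 104.4]), 75.5, 474)
ball [0.6559 0.1733 0.0188] r 0.0116 77
handle-ball 0.0435 -15.6
scene lips (array([644.9, 172.6]), array([111.6, 105.4]), 74.3, 439)
ball [0.6587 0.171  0.0202] r 0.0101 58
handle-ball 0.0469 -17.4
[[0.934, 0.358, -0.0], [0.358, -0.934, 0.001], [-0.0, -0.001, -1.0]] -69.04335546563907
[1.56310452e+01 3.07335902e+01 6.01860066e-03]
```

```bash
python3 -m crank '{"steps":[[[0.5,0.9,0],[0,0,0.9]],[[0.5,0.9,0],[0,0,0.9]],[[0.5,0.9,0],[0,0,0.9]],[[0.5,0.9,0],[0,0,0.9]],[[0.5,0.9,0],[0,0,0.9]],[[0.5,0.9,0],[0,0,0.9]],[[0.5,0.9,0],[0,0,0.9]],[[0.5,0.9,0],[0,0,0.9]],[[0.5,0.9,0],[0,0,0.9]],[[0.5,0.9,0],[0,0,0.9]]]}' 45 10
python3 -c "
from bench import monitor;print(monitor.read_state()['joint_positions'])"
```

```text
time: 0.93
ee_pos: [0.3488, -0.3574, 0.2223]
eef_rot: [0.838, 0.546, -0.0, -0.0]
ft_force: [0.7, -0.1, -0.3]
width: 0.0452
grip_force: 0.0
[ 1.0025543   0.07327815 -0.30953365  1.77145959  0.02321942  1.30084005
  0.2717934 ]
```

```bash
python3 -m crank '{"steps":[[[0.5,0.9,0],[0,0,0.9]],[[0.5,0.9,0],[0,0,0.9]],[[0.5,0.9,0],[0,0,0.9]],[[0.5,0.9,0],[0,0,0.9]],[[0.5,0.9,0],[0,0,0.9]],[[0.5,0.9,0],[0,0,0.9]],[[0.5,0.9,0],[0,0,0.9]],[[0.5,0.9,0],[0,0,0.9]],[[0.5,0.9,0],[0,0,0.9]],[[0.5,0.9,0],[0,0,0.9]]]}'
python3 -c "
from bench import monitor;print(monitor.read_state()['joint_positions'])"
```

```text
time: 1.77
ee_pos: [0.4738, -0.1325, 0.2224]
eef_rot: [0.565, 0.825, -0.0, -0.0]
ft_force: [0.6, -0.3, 0.4]
width: 0.0454
grip_force: 0.0
[ 0.73642613  0.07582165 -0.57761042  1.77655805  0.04293784  1.30202194
  0.51830102]
```

```bash
python3 -m crank '{"steps":[[[0.45,0.95,0],[0,0,0.9]],[[0.45,0.95,0],[0,0,0.9]],[[0.45,0.95,0],[0,0,0.9]],[[0.45,0.95,0],[0,0,0.9]],[[0.45,0.95,0],[0,0,0.9]],[[0.45,0.95,0],[0,0,0.9]],[[0.45,0.95,0],[0,0,0.9]],[[0.45,0.95,0],[0,0,0.9]],[[0.45,0.95,0],[0,0,0.9]],[[0.45,0.95,0],[0,0,0.9]]]}'
python3 -m crank '{"steps":[[[0.4,0.8,0],[0,0,0.6]],[[0.4,0.8,0],[0,0,0.6]],[[0.3,0.8,0],[0,0,0.45]],[[0,0.8,0],[0,0,0]],[[0,0,0],[0,0,0]],[[0,0,0],[0,0,0]]]}'
python3 - <<'E'
from h import *
from scipy.spatial.transform import Rotation as R
from bench import monitor,cams
s=monitor.read_state();M=R.from_quat(s["eef_rot"]).as_matrix();print(s["joint_positions"].round(2) if hasattr(s["joint_positions"],'round') else s["joint_positions"],np.degrees(np.arctan2(M[1,1],M[0,1])))
print((np.array([.6145,.1848,.222])-s["ee_pos"])/.025)
c=cams.camera("scene");cv2.imwrite("pics/s1.png",cv2.resize(c["pixels"][140:340,270:510],(720,600)))
E
```

```text
time: 2.6
ee_pos: [0.5863, 0.1048, 0.2222]
eef_rot: [0.207, 0.978, -0.0, -0.0]
ft_force: [0.2, -0.4, 0.4]
width: 0.0446
grip_force: 0.0
time: 3.1
ee_pos: [0.613, 0.1852, 0.222]
eef_rot: [0.136, 0.991, 0.0, -0.001]
ft_force: [0.3, -0.7, 0.4]
width: 0.045
grip_force: 0.0
[ 0.21  0.49 -0.81  1.38  0.35  1.42  0.71] 74.34261832942117
[ 0.06019732 -0.01567172 -0.00056012]
```

View pics/s1.png

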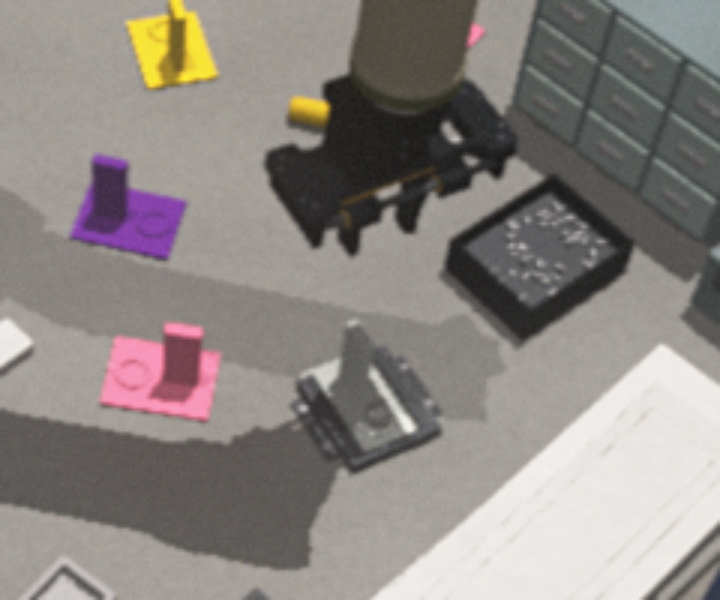

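The gripper is over the fin at (355,370 in the crop) with its fingers straddling the fin's thin direction, and the ball is in its pocket at (378,415). Next I descend.

```bash
python3 -m crank '{"steps":[[[0.05,0,-0.8],[0,0,0]],[[0,0,-0.8],[0,0,0]],[[0,0,-0.8],[0,0,0]],[[0,0,-0.8],[0,0,0]],[[0,0,-0.8],[0,0,0]],[[0,0,-0.8],[0,0,0]],[[0,0,-0.8],[0,0,0]],[[0,0,-0.7],[0,0,0]],[[0,0,-0.5],[0,0,0]],[[0,0,-0.25],[0,0,0]]]}'
python3 -m crank '{"steps":[[[0,0,0],[0,0,0]],[[0,0,0],[0,0,0]],[[0,0,0],[0,0,0]]]}' 22
python3 - <<'E'
from bench import cams
from h import *
c=cams.camera("scene");np.savez("s2.npz",**c);cv2.imwrite("pics/s2.png",cv2.resize(c["pixels"][210:320,320:460],(763,600)))
E
```

```text
time: 3.98
ee_pos: [0.6143, 0.1821, 0.0445]
eef_rot: [0.138, 0.99, -0.001, -0.001]
ft_force: [-1.0, 1.0, -0.9]
width: 0.045
grip_force: 0.0
time: 4.23
ee_pos: [0.6155, 0.184, 0.0476]
eef_rot: [0.137, 0.991, 0.0, 0.001]
ft_force: [0.3, -0.5, 1.0]
width: 0.0321
grip_force: 0.0
```

View pics/s2.png

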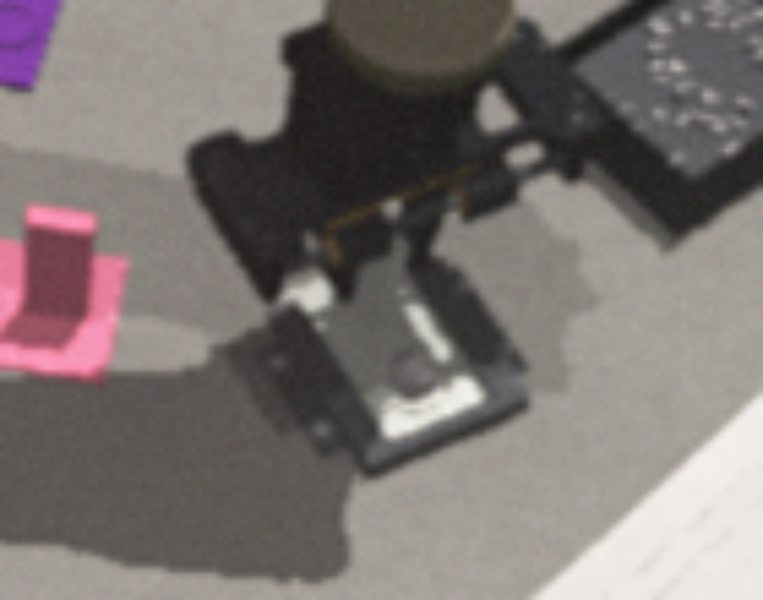

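The fingers straddle the fin at about (385,270), and the ball is still in its pocket at (412,375). Next I close the grip.

```bash
python3 -m crank '{"steps":[[[0,0,0],[0,0,0]],[[0,0,0],[0,0,0]],[[0,0,0],[0,0,0]],[[0,0,0],[0,0,0]],[[0,0,0],[0,0,0]],[[0,0,0],[0,0,0]],[[0,0,0],[0,0,0]]]}' 0 10
python3 -m crank '{"steps":[[[0,0,0],[0,0,0]],[[0,0,0],[0,0,0]],[[0,0,0],[0,0,0]],[[0,0,0],[0,0,0]]]}' 0 35
```

```text
time: 4.87
ee_pos: [0.6151, 0.1842, 0.0469]
eef_rot: [0.137, 0.991, 0.0, 0.0]
ft_force: [-1.0, 0.7, 5.5]
width: 0.0117
grip_force: 10.0
time: 5.2
ee_pos: [0.6151, 0.1842, 0.0469]
eef_rot: [0.137, 0.991, 0.0, 0.0]
ft_force: [0.0, 1.1, 5.0]
width: 0.0118
grip_force: 34.9
```

```bash
python3 -m crank '{"steps":[[[-0.048,0.014,0.03],[0,0,0]],[[-0.096,0.027,0],[0,0,0]],[[-0.144,0.041,0],[0,0,0]],[[-0.192,0.054,0],[0,0,0]],[[-0.24,0.068,0],[0,0,0]],[[-0.24,0.068,0],[0,0,0]],[[-0.192,0.054,0],[0,0,0]],[[-0.144,0.041,0],[0,0,0]],[[-0.096,0.027,0],[0,0,0]],[[-0.048,0.014,0],[0,0,0]]]}'
python3 -m crank '{"steps":[[[0,0,0],[0,0,0]],[[0,0,0],[0,0,0]]]}'
```

```text
time: 6.03
ee_pos: [0.5782, 0.1941, 0.047]
eef_rot: [0.137, 0.991, -0.0, -0.0]
ft_force: [0.1, -0.4, -1.5]
width: 0.0118
grip_force: 35.0
time: 6.2
ee_pos: [0.5786, 0.1941, 0.047]
eef_rot: [0.137, 0.991, -0.0, -0.0]
ft_force: [-1.0, 0.1, -0.0]
width: 0.0121
grip_force: 35.0
```

```bash
python3 -m crank '{"steps":[[[-0.096,0.027,0],[0,0,0]],[[-0.192,0.054,0],[0,0,0]],[[-0.24,0.068,0],[0,0,0]],[[-0.24,0.068,0],[0,0,0]],[[-0.24,0.068,0],[0,0,0]],[[-0.24,0.068,0],[0,0,0]],[[-0.24,0.068,0],[0,0,0]],[[-0.24,0.068,0],[0,0,0]],[[-0.192,0.054,0],[0,0,0]],[[-0.096,0.027,0],[0,0,0]]]}'
python3 -m crank '{"steps":[[[-0.144,0.041,0],[0,0,0]],[[-0.24,0.068,0],[0,0,0]],[[-0.24,0.068,0],[0,0,0]],[[-0.24,0.068,0],[0,0,0]],[[-0.192,0.054,0],[0,0,0]],[[-0.096,0.027,0],[0,0,0]],[[0,0,0],[0,0,0]],[[0,0,0],[0,0,0]],[[0,0,0],[0,0,0]]]}'
python3 - <<'E'
from bench import cams
from h import *
c=cams.camera("top");np.savez("t3.npz",**c);d=cams.camera("scene");np.savez("s3.npz",**d)
cv2.imwrite("pics/s3.png",np.hstack([cv2.resize(d["pixels"][210:320,310:430],(400,367)),cv2.resize(c["pixels"][130:240,220:340],(400,367))]))
E
```

```text
time: 7.03
ee_pos: [0.5275, 0.2086, 0.0471]
eef_rot: [0.137, 0.991, -0.0, -0.0]
ft_force: [-0.4, -0.1, -2.4]
width: 0.0118
grip_force: 35.0
time: 7.78
ee_pos: [0.4999, 0.2163, 0.0471]
eef_rot: [0.138, 0.99, 0.0, 0.0]
ft_force: [-0.1, 0.2, -2.6]
width: 0.0118
grip_force: 35.0
```

View pics/s3.png

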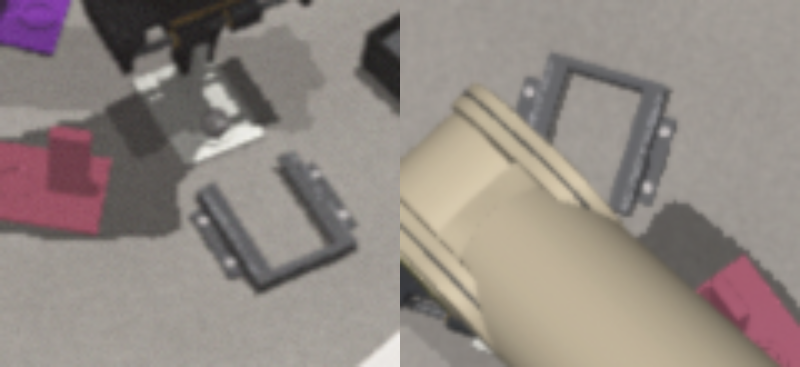

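The scene view shows the tray entirely clear of the runners with the ball in its pocket at (213,122). The pull was 120 mm. Next: lift, then carry.

```bash
python3 -m crank '{"steps":[[[0,0,0.15],[0,0,0]],[[0,0,0.3],[0,0,0]],[[0,0,0.5],[0,0,0]],[[0,0,0.6],[0,0,0]],[[0,0,0.7],[0,0,0]],[[0,0,0.7],[0,0,0]],[[0,0,0.7],[0,0,0]],[[0,0,0.6],[0,0,0]],[[0,0,0.4],[0,0,0]],[[0,0,0.2],[0,0,0]]]}'
python3 -m crank '{"steps":[[[0,-0.1,0],[0,0,0]],[[-0.05,-0.2,0],[0,0,0]],[[-0.08,-0.35,0],[0,0,0]],[[-0.1,-0.5,0],[0,0,0]],[[-0.1,-0.5,0],[0,0,0]],[[-0.1,-0.5,0],[0,0,0]],[[-0.1,-0.5,0],[0,0,0]],[[-0.1,-0.5,0],[0,0,0]],[[-0.1,-0.5,0],[0,0,0]],[[-0.1,-0.5,0],[0,0,0]]]}'
python3 -c "
from bench import monitor;print(monitor.read_state()['joint_positions'])"
```

```text
time: 8.72
ee_pos: [0.5002, 0.2169, 0.1706]
eef_rot: [0.137, 0.991, 0.001, 0.001]
ft_force: [-0.7, 0.5, -2.6]
width: 0.0119
grip_force: 35.0
time: 9.55
ee_pos: [0.478, 0.111, 0.1674]
eef_rot: [0.138, 0.99, -0.0, -0.001]
ft_force: [0.3, -0.8, -2.5]
width: 0.0119
grip_force: 35.0
[ 0.49612754  0.16304915 -0.87578662  1.84199697  0.13391222  1.19924891
  0.87236966]
```

```bash
python3 -m crank '{"steps":[[[-0.1,-0.5,0],[0,0,0]],[[-0.1,-0.5,0],[0,0,0]],[[-0.1,-0.5,0],[0,0,0]],[[-0.1,-0.5,0],[0,0,0]],[[-0.1,-0.5,0],[0,0,0]],[[-0.1,-0.5,0],[0,0,0]],[[-0.1,-0.5,0],[0,0,0]],[[-0.1,-0.5,0],[0,0,0]],[[-0.1,-0.5,0],[0,0,0]],[[-0.1,-0.5,0],[0,0,0]]]}'
python3 -m crank '{"steps":[[[-0.1,-0.5,0],[0,0,0]],[[-0.1,-0.5,0],[0,0,0]],[[-0.1,-0.5,0],[0,0,0]],[[-0.1,-0.5,0],[0,0,0]],[[-0.1,-0.5,0],[0,0,0]],[[-0.1,-0.5,0],[0,0,0]],[[-0.1,-0.5,0],[0,0,0]],[[-0.1,-0.5,0],[0,0,0]],[[-0.1,-0.5,0],[0,0,0]],[[-0.1,-0.4,0],[0,0,0]]]}'
python3 -m crank '{"steps":[[[0,-0.3,0],[0,0,0]],[[0,-0.15,0],[0,0,0]],[[0,-0.05,0],[0,0,0]],[[0,0,0],[0,0,0]],[[0,0,0],[0,0,0]],[[0,0,0],[0,0,0]]]}'
python3 - <<'E'
from bench import cams,monitor
from h import *
ims=[]
print(monitor.read_state()["ee_pos"])
for n,(a,b) in(("scene",(256,270)),("top",(411,241))):
    c=cams.camera(n);np.savez(n+"4.npz",**c)
    ims.append(cv2.resize(c["pixels"][b-70:b+70,a-70:a+70],(400,400)))
cv2.imwrite("pics/s4.png",np.hstack(ims))
E
```

```text
time: 10.38
ee_pos: [0.4527, -0.0137, 0.1675]
eef_rot: [0.138, 0.99, -0.0, -0.001]
ft_force: [0.9, 0.8, -2.7]
width: 0.0118
grip_force: 35.0
time: 11.22
ee_pos: [0.4276, -0.1362, 0.1676]
eef_rot: [0.138, 0.99, 0.0, -0.001]
ft_force: [1.3, 0.2, -1.9]
width: 0.0117
grip_force: 35.0
time: 11.72
ee_pos: [0.429, -0.1467, 0.1683]
eef_rot: [0.137, 0.991, 0.0, 0.0]
ft_force: [-0.5, -0.4, -1.3]
width: 0.0118
grip_force: 35.0
[ 0.42902858 -0.1467086   0.16832584]
```

View pics/s4.png

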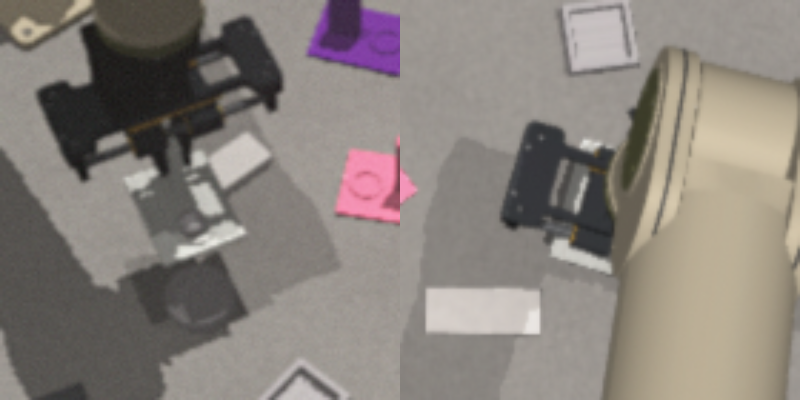

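The tray hangs near level with the ball in its pocket, at scene crop (190,222), and the round nest is beneath and nearer the camera, at (200,295). Next I measure the ball against the nest, and the tilt.

Run:
```python
from h import *
c=np.load("scene4.npz");P=cloud(c)
v,u=np.mgrid[:480,:640]
q=np.hypot(u-252.5,v-277.7)<4.5; print("ball top pts",P[q].mean(0).round(4),np.percentile(P[q][:,2],[5,95]).round(3))
m=(np.hypot(u-251,v-272)<26)&(P[...,2]>.11)&(P[...,2]<.137)&(v>255)
p=P[m]
for _ in range(5):
    A=np.c_[p[:,:2],np.ones(len(p))];k=np.linalg.lstsq(A,p[:,2],rcond=None)[0];e=p[:,2]-A@k;p=p[abs(e)<max(.002,1.5*e.std())]
print("plane",np.degrees(k[:2]).round(2),"z@",(k@[.43,-.15,1]).round(4),len(p),e.std())
print("plate rect",cv2.minAreaRect((p[:,:2]*1000).astype(np.float32)))
# ball sphere
b=(np.hypot(u-252.5,v-277.7)<7); w=P[b]; w=w[w[:,2]-np.c_[w[:,:2],np.ones(len(w))]@k>.006]
ray=w.mean(0)-c["T"][:3,3]; ray/=np.linalg.norm(ray)
print("ball centre approx",(w.mean(0)+ray*.012*.67).round(4),len(w))
```

```text
ball top pts [ 0.4875 -0.1708  0.1654] [0.139 0.152]
plane [ 0.57 -0.96] z@ 0.1261 438 0.0012671323236756818
plate rect ((447.1173095703125, -151.87322998046875), (76.24321746826172, 101.98395538330078), 74.52409362792969)
ball centre approx [ 0.4806 -0.1674  0.1532] 79
```

Plate rectangle is 76x102 mm, matching the given size. Its centre is (0.447,-0.152), so the pocket is at (0.472,-0.159), with a tilt of about 1° and the plate top at 0.126. The nest is at (0.4715,-0.164), so I need 5 mm more in -y.

```bash
python3 -m crank '{"steps":[[[0,-0.1,0],[0,0,0]],[[0,-0.1,0],[0,0,0]],[[0,0,0],[0,0,0]],[[0,0,0],[0,0,0]],[[0,0,0],[0,0,0]],[[0,0,0],[0,0,0]],[[0,0,0],[0,0,0]],[[0,0,0],[0,0,0]],[[0,0,0],[0,0,0]],[[0,0,0],[0,0,0]]]}'
python3 - <<'E'
from bench import ticket,monitor
import numpy as np
s=monitor.read_state();print(np.abs(s["joint_vel"]).max(),s["ee_pos"])
print(ticket.close_job())
E
```

```text
time: 12.65
ee_pos: [0.4289, -0.1523, 0.1684]
eef_rot: [0.137, 0.991, 0.0, 0.0]
ft_force: [-0.6, 0.7, -2.7]
width: 0.0116
grip_force: 35.0
0.003076879019180893 [ 0.42890915 -0.15230184  0.16835272]
the job is handed in; nothing more can be done
None
```

I handed the job in at about 12.7 s, with the tray still gripped, still, about 1° off level and about 12 cm up, the ball in its pocket, and the pocket within about 1 mm of the round nest's centre by my measurements; no verdict came back.

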